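Light up the photometer and hold the cuvette in its beam

ROBOT

A 6-joint arm with a two-finger parallel gripper is mounted at the origin on a cart in front of the work surface, level with it; the furniture and walls round the work are solid. World frame = base frame: x ahead of the robot, y to its left, z up, the work surface at z = 0. Lengths are in m, angles in rad, forces in N, time in s.
With the tool pointing down it reaches from about 0.35 to 0.775 m from the base axis. Payload 7.3 kg.
Tool frame: the origin (TCP) lies at the very end of the fingers, on their centre line; the grasp point (between the pads) lies 19 mm behind it; x points along the fingers, y is the direction in which the jaws open and shut, and the axes are right-handed (so a half turn about x gives the same grasp; the last joint's range is limited). The gripper opens to 92 mm and grips with 3 to 60 N. Pads are 19 mm wide; open, the fingers measure 130 mm over their backs; the gripper's body (75 mm by 190 mm) begins 47 mm behind the grasp point.
Start: joints at [1.175, 0.342, 1.524, -0, 1.275, -0.146], TCP at [0.13, 0.509, 0.227] pointing down, gripper open.
Joint ranges: [-2.53, 2.53], [-0.77, 2.02], [0.04, 2.7], [-1, 4.14], [0.28, 2.66], [-3.11, 3.11]. Speed limits (rad/s): [2.57, 2.57, 3.14, 3.14, 3.14, 3.14].

INTERFACE

Orientations are given as [roll, pitch, yaw] about the fixed x, y, z axes, in that order (R = Rz(yaw) Ry(pitch) Rx(roll)).
In Python, from cell import robot gives the robot as it stands.
- The arm moves only by the tool play_rows, never from a script. Its argument "moves" is a list that holds one entry, the list of rows, each a list of 5 numbers: the shift along the tool's x, y, z in m, then the turn about the tool's x in degrees, then the opening, from -1 (shut) to 1 (fully open), so that 0 is half open. A call has exactly 10 rows; each row shifts and turns the pose as measured when the row begins, along the tool's axes as they then stand; what a row does not reach is not made up. A row lasts 1/10 s, in which the tool goes at most 50 mm and 8.59 degrees, less where a joint would pass 70% of its speed; a pose out of reach is approached as far as the arm can. A call with a gripper value outside its range is refused whole. The fingers move at their own pace and stop on an object; "grip_force" is the grip in N (left out, the last holds). Time passes only in rows, so rows that do not move let the fingers close, or fill a call up. It gives the time, the measured TCP pose, the force and the opening at its end, in the units of the state.
- robot.observe(): the state, without advancing time (a new reading comes with each control period).
- robot.read_camera(name): name is "scene" or "top" or "wrist"; returns the picture (480x640x3 uint8, red, green, blue); there is no depth.
- robot.get_calibration(name): a dict with "mtx" (3x3 intrinsics, pixels), "view" (4x4, takes a point from world to camera coordinates). Camera axes: x right, y up, looking along -z (the intrinsics and any distortion apply to the point x, -y, -z); pixel columns grow to the right and rows downward; lengths in m; the calibration is good to about 2 mm. A picture is of the moment at which its call begins: read the wrist's pose just before it. get_calibration takes no time and is no camera call; for the wrist camera it gives the pose at the moment of the call.
- robot.hand_in(): hands the job in, once; it reports no verdict.
Trained networks look in the newest picture that a camera, given by its name, has taken for a name from the list of things; names that differ only in an ending like _2 or _b are one class to them, and where a whole thing is asked for, a point or a joint stands for the part that bears it (a point fixed in the world has none). Each returns a list of dicts, best first, with "score" (0 to 1); they miss things now and then, are a little off and sometimes report something else, mostly with a low value. They report only what shows in the picture. A call takes as long as a camera call. They do not tell look-alikes from the thing itself.
- robot.spot_in(camera, label): "point" ([column, row] in pixels, amid what is visible of it).
The state is a dict: "time": time; "qpos": joint angles; "qvel": joint speeds; "joint_efforts": joint torques, N m; "tool_pos": TCP position; "tool_rot": TCP orientation; "contact_force": force on the tool from outside, world axes, zero at the start; "torque": the same for the moment, N m; "opening": finger opening in m.
Only numpy, scipy, OpenCV 4.12 (cv2) and the standard library are available. Lean on these libraries where they do the work, as an engineer would, in place of code of your own. Each camera call takes 0.05 s, during which the arm holds its last target.

TASK

Fit the loose LED lamp module into the round socket on top of the photometer's lamp head, finned heat sink up and flange flush, and let go of it. Then take the taller cuvette out of the rack, gripping it only by its two broad frosted sides (fingers off the clear end windows), and hold it upright and still between the photometer's two heads without touching them or the base, its clear windows facing the lenses and the beam passing through the middle of its width, 15 mm above its foot. Finish while still holding it there, not put down or let go, with the short cuvette, label roll, glass slides and timer left where they are.

Things in the scene. Friction and masses are not known exactly. Their poses are not given: they have to be found in the camera images.
- photometer: open photometer, fixed to the bench in a new place each time and turned by up to 0.5 rad: grey base plate 86 mm (x) by 160 mm (y, from -72 to +88) by 10 mm high, with two white heads on it, both 50 mm wide in x, tops 58 mm above the bench. The detector head spans y -65 to -35 mm; the lamp head, with the socket on top, spans y +35 to +81 mm. Origin: on the bench under the middle of the 70 mm gap between the heads; the beam runs along its y axis, z is up
- beam (a point): middle of the light path: halfway between the heads, 38 mm above the bench (28 mm above the base plate). Axes as the photometer's: y along the beam, z up. A lens ring of 22 mm diameter stands 3 mm out of each head at this height, so 64 mm are free between the rings
- socket (a point): centre of the mouth of the round blind socket on top of the lamp head, 58 mm above the bench; hole 27 mm in diameter, 20 mm deep, chamfered; z up
- led_module: loose LED lamp module, 60 g, round about its z axis, 45 mm high, standing on its nose on the bench with the heat sink up. From its origin (middle of the nose's end face) upward: aluminium nose 24 mm in diameter and 16 mm long with a 3 mm tapered end, dark flange 36 mm in diameter from 16 to 21 mm, finned round heat sink 25 mm in diameter from 21 to 45 mm (grip it here). z points from nose to heat sink
- led_flange (a point): point on the module's axis in the plane of the flange's underside, 16 mm above the module's origin; it meets the socket's mouth point when the module is fully home
- cuvette_rack: white cuvette rack block, fixed to the bench, 140 mm (x) by 50 mm (y) by 25 mm high, turned up to 0.4 rad. Origin at the middle of its underside. Two rectangular pockets 27 mm (x) by 19 mm (y), 20 mm deep (floor 5 mm above the bench), at x -33 and +33 mm; the tall cuvette stands in either one, the short one in the other
- cuvette: the taller cuvette, loose, about 50 g, standing in the rack with its axes along the rack's: rectangular, 24 mm (x) by 16 mm (y) by 50 mm high plus a fixed white stopper (20 by 12 by 6 mm) on top, 56 mm in all. The two broad frosted sides (24 mm wide, 50 mm high) face -y and +y, 16 mm apart: the grip. The two narrow ends, facing -x and +x, carry the clear windows. Origin: middle of the foot; z up. In the rack its upper 30 mm (without stopper) stand free
- cuvette_window (a point): point on the cuvette's centre line 15 mm above its foot, axes as the cuvette's: the beam must pass here, along the cuvette's x axis
- cuvette_window_a: clear end window of the tall cuvette at its -x end, 10 mm wide (y), nearly full height; same origin and axes as the cuvette. Not to be touched by the fingers
- cuvette_window_b: the same at the +x end
- short_cuvette: the other cuvette in the rack: same form, only 36 mm high plus the 6 mm stopper; stays where it is
- label_roll: roll of white labels, 62 mm in diameter, 26 mm high, lying on the bench; bystander
- slides: small stack of glass slides, 28 by 77 by 8 mm, lying on the bench; bystander
- timer: red bench timer, 78 by 62 by 17 mm, lying on the bench; bystander
- stereo_viewer: fixed stereo microscope, an obstacle some 0.3 m tall behind the rack; its front edge is near x = 0.65 m. A tall covered machine stands to the right of it (y below -0.25 m). Swing the arm past in front of them, close to the base
Not all that is in view belongs to the job. Leave any green or turquoise look-alike of the cuvette alone.

How it is judged:
On the way, in this order (a step that is already met when the one before it is completed fails the run):
1. the LED module is seated in the socket, heat sink up, flange flush, and released (horizontal distance between led_flange and socket below 0.003 m and z of led_flange in the frame of socket between -0.002 and 0.002 m and angle between led_module's own z axis and vertical below 0.08 rad and contact force between the fingers and led_module below 0.1 N), for 0.2 s.
2. the fingers have lifted the tall cuvette clear of the rack (contact force between the fingers and cuvette above 1 N and height (world z) of cuvette above 0.03 m and contact force between cuvette and cuvette_rack below 0.1 N), for 0.1 s.
At the end, for the whole second after the job is handed in: LED module in socket (3 mm, flush to 2 mm, 0.08 rad), released; fingers hold the tall cuvette still, off photometer and rack, upright to 0.12 rad, x axis along the beam to 0.15 rad, beam point within 5 mm sideways, 8 mm in height, 12 mm along the beam; bystanders within 30 mm of their starts (all of step 1 and contact force between the fingers and cuvette above 1 N and contact force between cuvette and photometer below 0.1 N and contact force between cuvette and cuvette_rack below 0.1 N and angle between cuvette's own z axis and vertical below 0.12 rad and angle between the x axis of cuvette and the y axis of photometer, either way round below 0.15 rad and x of cuvette_window in the frame of beam between -0.005 and 0.005 m and y of cuvette_window in the frame of beam between -0.012 and 0.012 m and z of cuvette_window in the frame of beam between -0.008 and 0.008 m and linear speed of cuvette below 0.02 m/s and distance of each of label_roll, slides, timer, short_cuvette from where it was at the start of the episode below 0.03 m); the arm keeps its last pose, push and grip.
It fails at once if the fingers touch a clear window of the tall cuvette (contact force between the fingers and cuvette_window_a above 0.5 N or contact force between the fingers and cuvette_window_b above 0.5 N).
It fails at once if the cuvette bumps the photometer (contact force between cuvette and photometer above 3 N).
It fails at once if a bystander (short cuvette, label roll, slides, timer) is moved by more than 30 mm (distance of any of label_roll, slides, timer, short_cuvette from where it was at the start of the episode above 0.03 m).
It also fails if it takes over 67 s, if anything falls off the work surface, if the arm or the gripper's body presses on something with over 40 N, if the wrist force passes 120 N, or if a joint passes its speed limit or range.

## Working session

There is one attempt and no reset: what is moved stays moved. The work goes in short steps, Python scripts to look and compute and a tool call to move; the robot and the scene stay as the last step left them, time stands still between calls to the robot, and variables do not carry over. Pictures are saved under pics/ and viewed, and the job is handed in when it is done.

Besides the shell and the picture viewer there is one more tool, called after "Emit:" in YAML: its name, and indented under it one key for each argument. play_rows: Moves the arm, as the interface text tells. Its arguments: {"type":"object","properties":{"moves":{"type":"array"},"grip_force":{"type":"number"}},"required":["moves"]}

```bash
mkdir -p pics; ls
python3 - <<'E'
from cell import robot
import cv2
s=robot.observe(); print(s)
for n in ("scene","top","wrist"):
    im=robot.read_camera(n); cv2.imwrite(f"pics/{n}0.png",im[:,:,::-1])
    c=robot.get_calibration(n); print(n,c)
E
```

```text
pics
{'time': 0.0, 'qpos': array([ 1.17499588e+00,  3.42721630e-01,  1.52502803e+00,  1.31759678e-05,
        1.27539652e+00, -1.45991575e-01]), 'qvel': array([ 0.00037692, -0.00030391, -0.00190503, -0.00016356,  0.00102479,
       -0.00037706]), 'joint_efforts': array([ 2.13301231e-03, -4.31249821e+01, -2.44223750e+01,  7.18952995e-02,
        5.58874710e-02, -1.19446186e-04]), 'tool_pos': array([0.12959972, 0.50832769, 0.22604169]), 'tool_rot': array([-1.72489788,  1.56924276, -1.9747106 ]), 'contact_force': array([ 1.63771054, -0.29230969, -0.59378635]), 'torque': array([ 0.03110751, -0.02894696,  0.00374669]), 'opening': 0.09181108310610173}
scene {'mtx': array([[559.25030501,   0.        , 321.0751124 ],
       [  0.        , 559.25030501, 238.64118391],
       [  0.        ,   0.        ,   1.        ]]), 'view': array([[ 0.57269141, -0.81968121, -0.01213486, -0.23398144],
       [ 0.43563985,  0.29176475,  0.8515229 , -0.34937833],
       [-0.6944368 , -0.49294628,  0.52417697, -0.59721786],
       [ 0.        ,  0.        ,  0.        ,  1.        ]])}
top {'mtx': array([[502.64107886,   0.        , 317.2326219 ],
       [  0.        , 502.64107886, 237.16204602],
       [  0.        ,   0.        ,   1.        ]]), 'view': array([[ 0.0431415 , -0.999038  ,  0.00786652,  0.1046124 ],
       [ 0.97275758,  0.04379917,  0.22764955, -0.59606943],
       [-0.2277751 , -0.00216892,  0.97371135, -1.08681179],
       [ 0.        ,  0.        ,  0.        ,  1.        ]])}
wrist {'mtx': array([[336.86494164,   0.        , 319.01054543],
       [  0.        , 336.86494164, 236.54349176],
       [  0.        ,   0.        ,   1.        ]]), 'view': array([[ 0.24883934,  0.96854358, -0.00152512, -0.52408833],
       [-0.92460109,  0.23708007, -0.29817085,  0.03718414],
       [-0.28842989,  0.07560676,  0.9545113 , -0.39205777],
       [ 0.        ,  0.        ,  0.        ,  1.        ]])}
```

View pics/scene0.png

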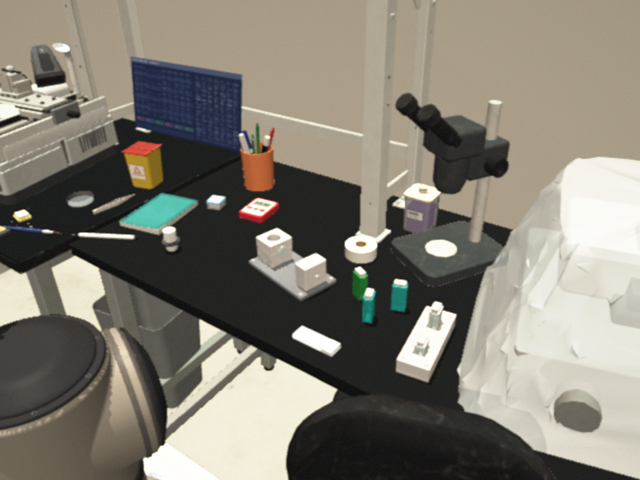

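View pics/top0.png

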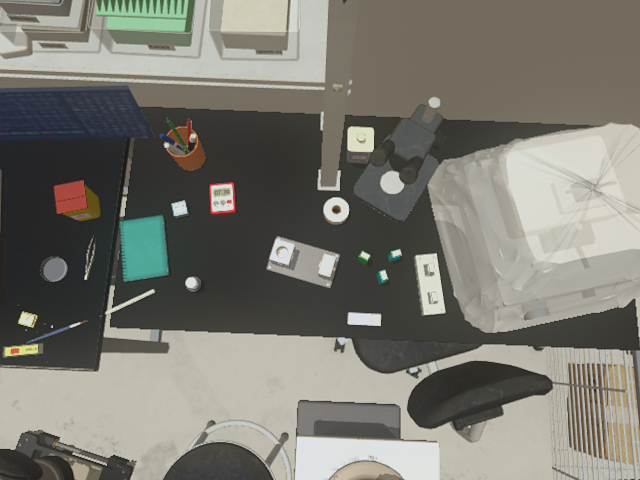

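View pics/wrist0.png

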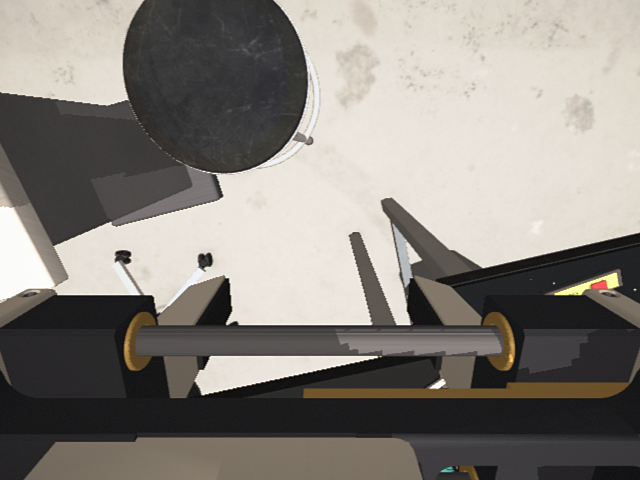

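```bash
cat > h.py <<'E'
import numpy as np, cv2
from cell import robot
from scipy.spatial.transform import Rotation as R
def ray(cal,px):
    K,V=cal["mtx"],cal["view"]
    d=np.linalg.inv(K)@np.array([px[0],px[1],1.]); d=np.array([d[0],-d[1],-d[2]])
    Rm,t=V[:3,:3],V[:3,3]
    return -Rm.T@t, Rm.T@d
def at(cal,px,z):
    o,d=ray(cal,px); return o+d*(z-o[2])/d[2]
def proj(cal,P):
    P=np.atleast_2d(P); c=P@cal["view"][:3,:3].T+cal["view"][:3,3]
    p=np.c_[c[:,0],-c[:,1],-c[:,2]]@cal["mtx"].T; return p[:,:2]/p[:,2:]
def tri(cs):
    A=np.zeros((3,3));b=np.zeros(3)
    for cal,px in cs:
        o,d=ray(cal,px);d=d/np.linalg.norm(d);M=np.eye(3)-np.outer(d,d);A+=M;b+=M@o
    return np.linalg.solve(A,b)
def T():
    s=robot.observe(); return s,R.from_euler('xyz',s["tool_rot"]).as_matrix()
E
python3 - <<'E'
import cv2
t=cv2.imread("pics/top0.png");s=cv2.imread("pics/scene0.png")
def crop(im,x,y,w,h,f): return cv2.resize(im[y:y+h,x:x+w],None,fx=f,fy=f,interpolation=cv2.INTER_CUBIC)
cv2.imwrite("pics/c1.png",crop(t,255,220,200,100,4))
cv2.imwrite("pics/c2.png",crop(s,345,260,120,125,4.8))
cv2.imwrite("pics/c3.png",crop(s,230,215,130,100,6))
a=crop(s,150,215,50,50,8);b=crop(t,170,260,50,50,8)
cv2.imwrite("pics/c4.png",cv2.hconcat([a,b]))
E
```

```text
(no output)
```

View pics/c1.png

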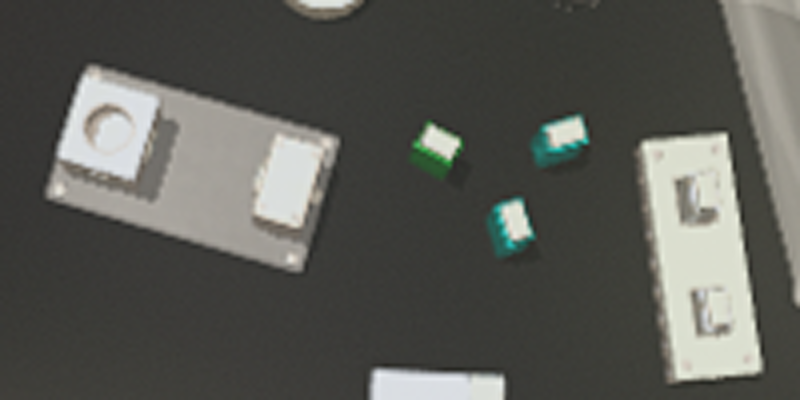

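View pics/c2.png

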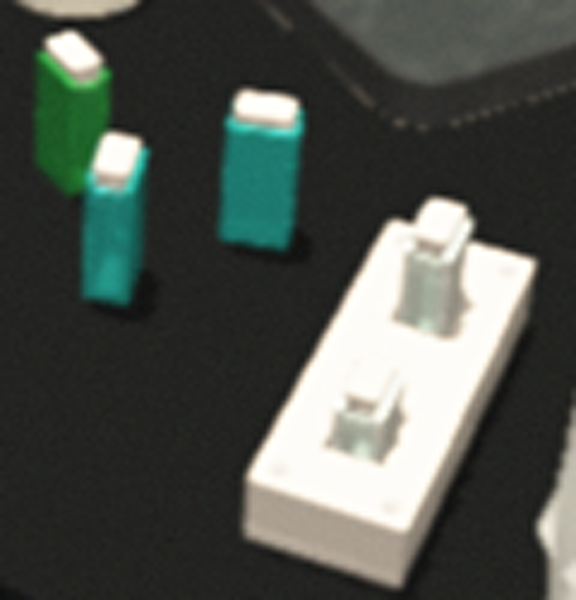

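View pics/c3.png

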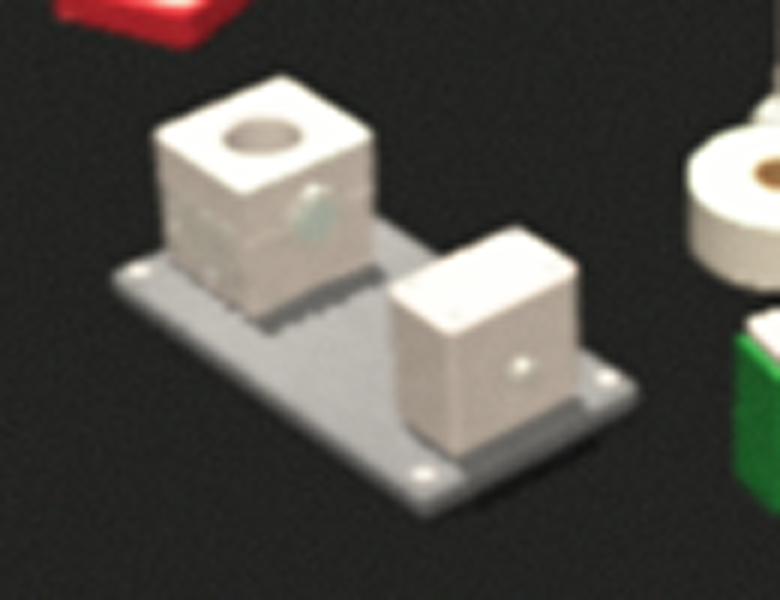

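View pics/c4.png

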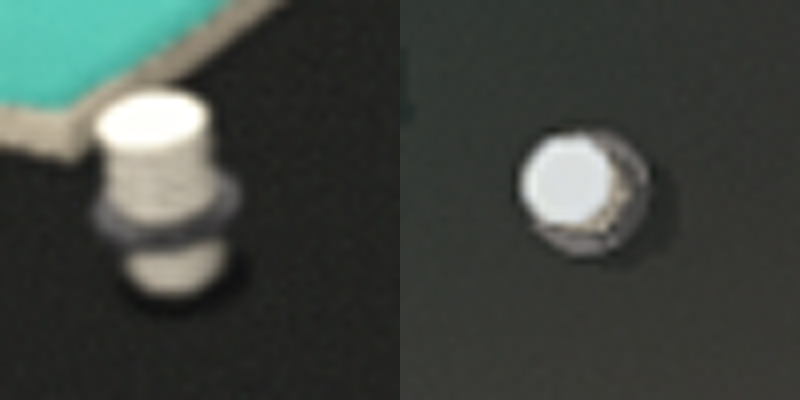

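```bash
cat > fit.py <<'E'
from h import *
from scipy.optimize import least_squares
ct,cs=robot.get_calibration("top"),robot.get_calibration("scene")
def un(p,ox,oy,f): p=np.array(p,float); return np.c_[(p[:,0]+.5)/f-.5+ox,(p[:,1]+.5)/f-.5+oy]
def fit(name,sets,x0):
    def res(v):
        r=[]
        c,s=np.cos(v[2]),np.sin(v[2])
        for cal,obj,px in sets:
            o=np.array(obj)/1000.; W=np.c_[v[0]+c*o[:,0]-s*o[:,1],v[1]+s*o[:,0]+c*o[:,1],o[:,2]]
            r.append((proj(cal,W)-px).ravel())
        return np.concatenate(r)
    l=least_squares(res,x0,loss='soft_l1'); print(name,l.x.round(4)); print(res(l.x).reshape(-1,2).round(1).tolist())
    return l.x
ph=[(ct,[(43,88,10),(43,-72,10),(-43,-72,10),(-43,88,10),(25,81,58),(25,35,58),(-25,81,58),(0,58,58)],un([(90,66),(338,138),(303,270),(47,197),(83,78),(160,95),(58,160),(110,130)],255,220,4)),
(cs,[(-43,88,10),(-43,-72,10),(43,-72,10),(-25,81,58),(25,81,58),(25,35,58),(-25,35,58),(-25,-35,58),(25,-35,58),(25,-65,58),(-25,-65,58),(0,58,58)],un([(113,282),(422,510),(637,393),(155,133),(280,75),(373,135),(245,193),(392,288),(517,228),(578,270),(455,332),(262,136)],230,215,6))]
rk=[(ct,[(70,25,25),(70,-25,25),(-70,-25,25)],un([(640,142),(727,133),(762,371)],255,220,4)),
(cs,[(70,25,25),(70,-25,25),(-70,-25,25),(-70,25,25)],un([(388,221),(537,262),(405,530),(245,478)],345,260,4.8))]
for k,S in (("photo",ph),("rack",rk)):
    for i in (0,1): fit(k+" top scene".split()[0]+str(i),[S[i]],[.5,0,-.2])
    p=fit(k,S,[.5,0,-.2])
# LED top centre z=45
for cal,px in ((ct,un([(567,180)],170-50,260,8)[0]),(cs,un([(152,120)],150,215,8)[0])): print("led",at(cal,px,.045))
# flange in top
print("flange",at(ct,un([(590,192)],120,260,8)[0],.019))
# tall stopper tops
for z in (.061,.047): print(z,at(ct,un([(704,187)],255,220,4)[0],z),at(cs,un([(443,215)],345,260,4.8)[0],z))
for z in (.061,.047): print(z,at(ct,un([(719,303)],255,220,4)[0],z),at(cs,un([(375,380)],345,260,4.8)[0],z))
E
python3 fit.py
```

```text
phototop0 [ 0.5416  0.1541 -0.235 ]
[[-0.7, -0.5], [1.1, -0.6], [0.2, 0.7], [-0.5, 0.5], [0.2, -0.2], [-0.0, 0.9], [0.1, -0.3], [-0.2, -0.4]]
phototop1 [ 0.5395  0.1536 -0.2475]
[[-0.7, -1.2], [0.2, -1.0], [1.0, -0.8], [0.2, 0.5], [0.6, 1.1], [-0.2, 0.4], [-0.3, 0.2], [-1.0, 0.3], [-0.1, -0.1], [0.7, -0.2], [-0.6, 0.3], [0.3, 0.1]]
photo [ 0.5403  0.1541 -0.2451]
[[-0.5, -0.3], [1.2, 0.3], [-0.1, 1.5], [-0.6, 0.7], [0.4, 0.0], [0.1, 1.3], [0.0, -0.1], [-0.1, -0.0], [-0.7, -1.4], [0.4, -1.4], [1.1, -1.2], [0.3, 0.3], [0.6, 0.9], [-0.2, 0.1], [-0.2, -0.0], [-0.9, 0.0], [-0.0, -0.4], [0.8, -0.5], [-0.5, -0.1], [0.4, -0.1]]
racktop0 [ 0.5021 -0.1374  0.1414]
[[0.5, -0.0], [-0.4, 0.2], [-0.0, -0.1]]
racktop1 [ 0.5006 -0.1364  0.1348]
[[0.6, -0.0], [-0.8, 0.0], [-0.2, 0.1], [0.3, -0.1]]
rack [ 0.5012 -0.1366  0.1351]
[[0.3, 0.2], [-0.6, 0.6], [-0.6, 0.3], [0.8, -0.1], [-0.5, -0.1], [0.1, -0.1], [0.6, -0.2]]
led [0.47761494 0.41674671 0.045     ]
led [0.47667417 0.41614854 0.045     ]
flange [0.4777817  0.41620629 0.019     ]
0.061 [ 0.53573456 -0.13116366  0.061     ] [ 0.53594304 -0.13227989  0.061     ]
0.047 [ 0.53830631 -0.13437178  0.047     ] [ 0.55295856 -0.12582753  0.047     ]
0.061 [ 0.46972557 -0.13908439  0.061     ] [ 0.45176333 -0.1493139   0.061     ]
0.047 [ 0.47148104 -0.14239046  0.047     ] [ 0.4666232  -0.14329773  0.047     ]
```

```bash
cat > go.py <<'E'
from h import *
import sys
# usage: go.py x y z [jaw yaw deg]
s,Rm=T(); p=s["tool_pos"]
jaw=np.degrees(np.arctan2(Rm[1,1],Rm[0,1]))
print("t",round(s["time"],2),"p",p.round(4),"q",s["qpos"].round(3),"jaw",round(jaw,2),"tilt x",Rm[:,0].round(4),"F",s["contact_force"].round(1),"open",round(s["opening"],4))
if len(sys.argv)>3:
    d=np.array([float(a) for a in sys.argv[1:4]])-p
    print("world d",d.round(4),"tool shift",(Rm.T@d).round(4))
if len(sys.argv)>4:
    e=(float(sys.argv[4])-jaw+90)%180-90
    print("jaw world turn needed",round(e,2),"-> tool-x turn",round(-e if Rm[2,0]<0 else e,2), "(before shift: shift given in unturned axes)")
E
python3 go.py .477 .4165 .12
python3 - <<'E'
from h import *
s,Rm=T();print(Rm.round(4))
c=robot.get_calibration("wrist")["view"];o=-c[:3,:3].T@c[:3,3];print((Rm.T@(o-s["tool_pos"])).round(3))
E
```

```text
t 0.15 p [0.1296 0.5084 0.2262] q [ 1.175  0.343  1.525  0.     1.275 -0.146] jaw 75.69 tilt x [-5.0e-04 -1.1e-03 -1.0e+00] F [-0.   0.2 -0.1] open 0.0916
world d [ 0.3474 -0.0919 -0.1062] tool shift [ 0.1061 -0.0031  0.3593]
[[-5.000e-04  2.472e-01  9.690e-01]
 [-1.100e-03  9.690e-01 -2.472e-01]
 [-1.000e+00 -1.200e-03 -2.000e-04]]
[-0.158 -0.    -0.08 ]
```

Emit:
play_rows:
  moves:
    - [[0.01,0,0.037,0,1],[0.01,0,0.037,0,1],[0.01,0,0.037,0,1],[0.01,0,0.037,0,1],[0.01,0,0.037,0,1],[0.01,0,0.037,0,1],[0.01,0,0.037,0,1],[0.01,0,0.037,0,1],[0.01,0,0.037,0,1],[0.005,0,0.02,0,1]]
  grip_force: 15

```text
time: 1.15
tool_pos: [0.4808, 0.4192, 0.125]
tool_rot: [-2.598, 1.566, -2.84]
contact_force: [-0.3, 0.0, -0.5]
opening: 0.092
```

```bash
python3 go.py .477 .4165 .12
python3 - <<'E'
from h import *
im=robot.read_camera("wrist");cv2.imwrite("pics/w1.png",im[:,:,::-1]); c=robot.get_calibration("wrist")
for z in (.045,.019): print(proj(c,[.477,.4165,z]))
E
```

```text
t 1.15 p [0.4808 0.4192 0.125 ] q [ 5.960e-01  6.370e-01  1.323e+00  1.000e-03  1.186e+00 -7.320e-01] jaw 76.09 tilt x [-0.0041 -0.0013 -1.    ] F [-0.3  0.  -0.5] open 0.092
world d [-0.0038 -0.0027 -0.005 ] tool shift [ 0.005  -0.0035 -0.003 ]
[[315.72229633 238.10036064]]
[[316.12317027 228.51110684]]
```

View pics/w1.png

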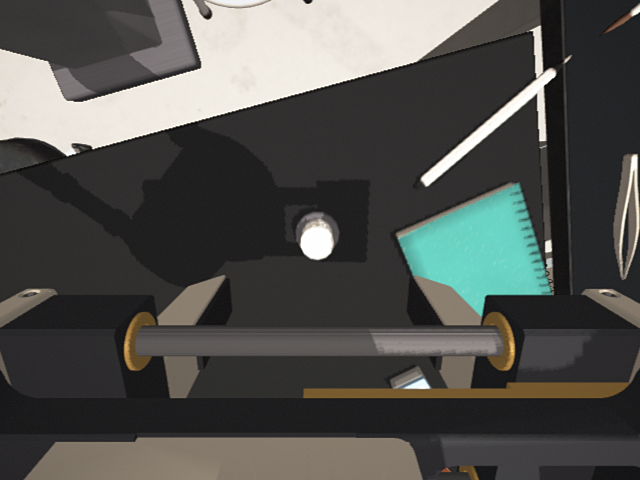

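Emit:
play_rows:
  moves:
    - [[0.01,-0.003,-0.002,0,0.2],[0.015,0,0,0,0.2],[0.015,0,0,0,0.2],[0.015,0,0,0,0.2],[0.015,0,0,0,0.2],[0.015,0,0,0,0.2],[0.01,0,0,0,0.2],[0.005,0,0,0,0.2],[0,0,0,0,0.2],[0,0,0,0,0.2]]

```text
time: 2.2
tool_pos: [0.47, 0.4154, 0.0163]
tool_rot: [-2.432, 1.559, -2.672]
contact_force: [1.0, 0.4, 1.2]
opening: 0.055
```

```bash
python3 go.py .478 .4165 .0245
```

```text
t 2.2 p [0.47   0.4154 0.0163] q [ 0.601  0.75   1.443  0.002  0.961 -0.731] jaw 76.24 tilt x [-0.0108 -0.0055 -0.9999] F [1.  0.4 1.2] open 0.055
world d [0.008  0.0011 0.0082] tool shift [-0.0083  0.0029  0.0074]
```

Emit:
play_rows:
  moves:
    - [[-0.004,0.0015,0.004,0,0.2],[-0.004,0.001,0.003,0,0.2],[0,0,0,0,0.2],[0,0,0,0,0.2],[0,0,0,0,0.2],[0,0,0,0,0.2],[0,0,0,0,0.2],[0,0,0,0,0.2],[0,0,0,0,0.2],[0,0,0,0,0.2]]

```text
time: 3.2
tool_pos: [0.4795, 0.417, 0.0275]
tool_rot: [-2.507, 1.563, -2.747]
contact_force: [1.8, -0.0, 0.1]
opening: 0.055
```

```bash
python3 go.py .478 .4165 .0245
```

```text
t 3.2 p [0.4795 0.417  0.0275] q [ 0.594  0.745  1.414  0.002  0.99  -0.737] jaw 76.21 tilt x [-0.0071 -0.003  -1.    ] F [ 1.8 -0.   0.1] open 0.055
world d [-0.0015 -0.0005 -0.003 ] tool shift [ 0.003  -0.0008 -0.0013]
```

Emit:
play_rows:
  moves:
    - [[0.002,-0.0005,-0.001,0,0.2],[0,0,0,0,0.2],[0,0,0,0,0.2],[0,0,0,0,-0.6],[0,0,0,0,-0.6],[0,0,0,0,-0.6],[0,0,0,0,-0.6],[0,0,0,0,-0.6],[0,0,0,0,-0.6],[0,0,0,0,-0.6]]

```text
time: 4.2
tool_pos: [0.4782, 0.4167, 0.0251]
tool_rot: [-2.502, 1.563, -2.743]
contact_force: [-0.6, 0.2, -0.1]
opening: 0.0247
```

```bash
python3 go.py .478 .4165 .15
```

```text
t 4.2 p [0.4782 0.4167 0.0251] q [ 0.595  0.747  1.419  0.002  0.984 -0.736] jaw 76.22 tilt x [-0.0074 -0.0031 -1.    ] F [-0.6  0.2 -0.1] open 0.0247
world d [-0.0002 -0.0002  0.1249] tool shift [-0.1249 -0.0008 -0.0009]
```

Emit:
play_rows:
  moves:
    - [[-0.03,0,0,0,-0.6],[-0.03,0,0,0,-0.6],[-0.025,-0.01,0.007,0,-0.6],[0,-0.03,0.02,0,-0.6],[0,-0.03,0.02,0,-0.6],[0,-0.03,0.02,0,-0.6],[0,-0.03,0.02,0,-0.6],[0,-0.03,0.02,0,-0.6],[0,-0.01,0.007,0,-0.6],[0,0,0,0,-0.6]]
  grip_force: 20

```text
time: 5.2
tool_pos: [0.5509, 0.2191, 0.1135]
tool_rot: [-2.4, 1.563, -2.638]
contact_force: [-0.5, 0.1, -0.9]
opening: 0.0243
```

```bash
python3 go.py .5544 .2104 .115;  python3 - <<'E'
from h import *
for n in ("wrist","top","scene"):
  im=robot.read_camera(n);cv2.imwrite(f"pics/{n}2.png",im[:,:,::-1])
E
```

```text
t 5.2 p [0.5509 0.2191 0.1135] q [ 0.25   0.574  1.476 -0.002  1.099 -1.082] jaw 76.41 tilt x [-0.0066 -0.0036 -1.    ] F [-0.5  0.1 -0.9] open 0.0243
world d [ 0.0035 -0.0087  0.0015] tool shift [-0.0015 -0.0076  0.0054]
```

View pics/wrist2.png

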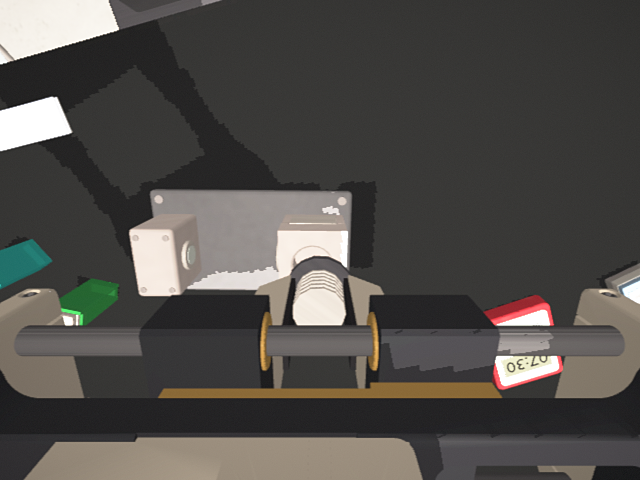

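View pics/scene2.png

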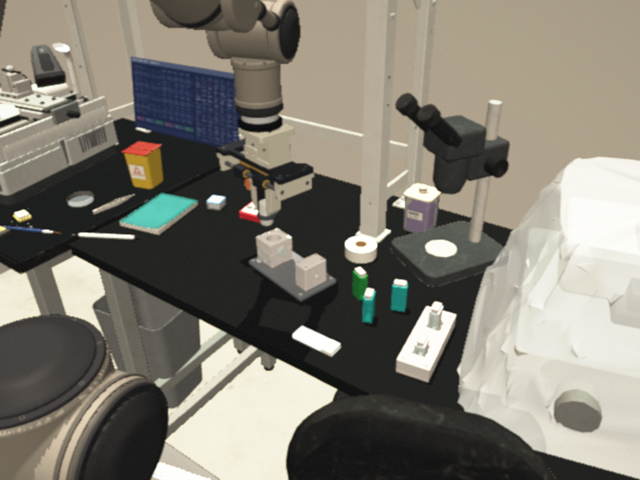

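Run:
```python
import cv2
w=cv2.imread("pics/wrist2.png");s=cv2.imread("pics/scene2.png")
cv2.imwrite("pics/c5.png",cv2.resize(w[180:340,120:380],None,fx=3,fy=3,interpolation=cv2.INTER_CUBIC))
cv2.imwrite("pics/c6.png",cv2.resize(s[170:310,220:350],None,fx=4,fy=4,interpolation=cv2.INTER_CUBIC))
```

```text
(no output)
```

View pics/c5.png

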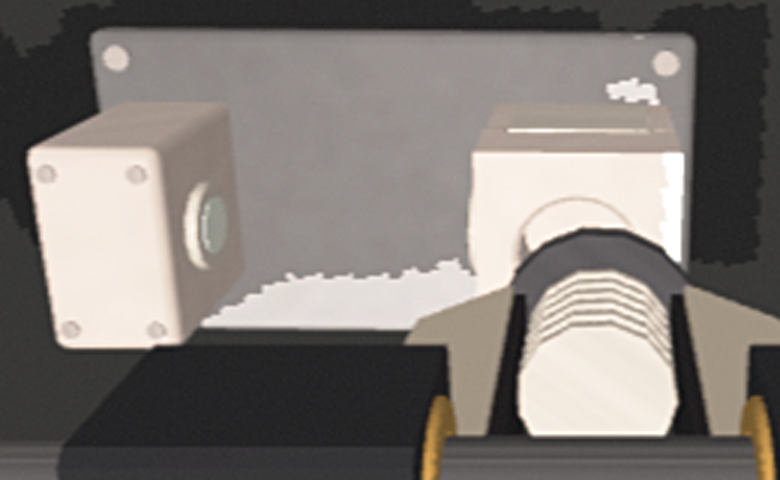

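View pics/c6.png

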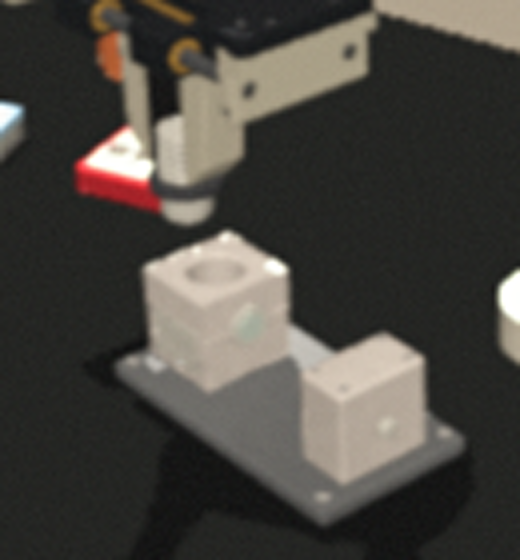

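```bash
cat > fit2.py <<'E'
from fit import *
print("-----")
cw=robot.get_calibration("wrist")
W=(cw,[(-43,-72,10),(-43,88,10),(-25,35,58),(-25,81,58),(-25,-65,58),(-25,-35,58),(25,-65,58),(25,-35,58),(-25,-35,10)],un([(90,28),(696,34),(470,151),(684,151),(28,149),(163,149),(56,349),(183,347),(230,104)],120,180,3))
fit("wrist",[W],[.54,.154,-.245])
p=fit("all",ph+[W],[.54,.154,-.245])
s,Rm=T()
# LED position in hand: heatsink silhouette width at top (519..679) & flange
for z,px in ((.045,(599,0)),(.021,(600,0))):
    pass
tcp=s["tool_pos"]
# predicted LED axis if centred at TCP: origin 25.1mm below... project circles
th=np.linspace(0,2*np.pi,73)
im=cv2.imread("pics/wrist2.png")
for r,h in ((12.5,45),(18,21),(18,16)):
    P=tcp+(np.array([0,0,-.0251])+np.c_[r*np.cos(th),r*np.sin(th),0*th+h]/1000)
    q=proj(cw,P); print(r,h,"c5 x",((q[:,0].min()-120)*3).round(1),((q[:,0].max()-120)*3).round(1),"y",((q[:,1].min()-180)*3).round(1),((q[:,1].max()-180)*3).round(1))
# socket hole pred
for nm,v in (("all",p),("ts",[.5403,.1541,-.2451])):
    c,s_=np.cos(v[2]),np.sin(v[2]); so=np.array([v[0]-s_*.058,v[1]+c*.058,.058]); print(nm,"socket",so.round(4))
    q=proj(cw,so+np.c_[13.5*np.cos(th),13.5*np.sin(th),0*th]/1000); print("hole c5 x",((q[:,0].min()-120)*3).round(1),"y",((q[:,1].min()-180)*3).round(1))
E
python3 fit2.py | sed -n '/-----/,$p'
```

```text
-----
wrist [ 0.5412  0.159  -0.2422]
[[-1.5, 0.8], [1.0, 0.3], [1.7, -0.3], [-0.0, 0.2], [-1.9, -0.8], [-1.7, -0.4], [0.1, 0.8], [0.2, 1.8], [1.3, -1.7]]
all [ 0.5413  0.1579 -0.2433]
[[-2.1, -0.7], [-0.4, -0.2], [-1.6, 1.0], [-2.2, 0.3], [-1.3, -0.4], [-1.6, 0.9], [-1.6, -0.5], [-1.8, -0.5], [-1.9, -2.2], [-1.0, -2.4], [-0.4, -2.2], [-1.0, -0.5], [-0.7, 0.2], [-1.5, -0.7], [-1.5, -0.9], [-2.2, -0.9], [-1.5, -1.3], [-0.6, -1.5], [-1.9, -1.0], [-0.9, -0.9], [-2.7, 1.1], [-0.3, 0.8], [0.2, 0.2], [-1.6, 0.8], [-3.4, -0.4], [-3.1, -0.0], [-1.3, 1.1], [-1.2, 2.2], [0.1, -1.4]]
12.5 45 c5 x 517.2 679.1 y 325.3 469.4
18 21 c5 x 497.1 700.4 y 234.7 419.7
18 16 c5 x 499.8 697.8 y 224.7 405.6
all socket [0.5553 0.2142 0.058 ]
hole c5 x 514.6 y 201.0
ts socket [0.5544 0.2104 0.058 ]
hole c5 x 497.4 y 201.2
```

```bash
python3 go.py .5544 .2104 .115;python3 - <<'E'
from h import *
im=robot.read_camera("wrist");cv2.imwrite(f"pics/wrist3.png",im[:,:,::-1])
cv2.imwrite("pics/c7.png",cv2.resize(im[180:340,120:380,::-1],None,fx=3,fy=3,interpolation=cv2.INTER_CUBIC))
E
python3 go.py
```

```text
t 5.35 p [0.55   0.2215 0.1134] q [ 0.254  0.574  1.476 -0.002  1.099 -1.082] jaw 76.59 tilt x [-0.0069 -0.0032 -1.    ] F [-0.1 -0.5 -0.2] open 0.0247
world d [ 0.0044 -0.0111  0.0016] tool shift [-0.0016 -0.0097  0.0069]
t 5.4 p [0.5498 0.2218 0.1134] q [ 0.255  0.574  1.476 -0.002  1.099 -1.082] jaw 76.63 tilt x [-0.0069 -0.0033 -1.    ] F [ 0.1  0.5 -0. ] open 0.0246
```

View pics/c7.png

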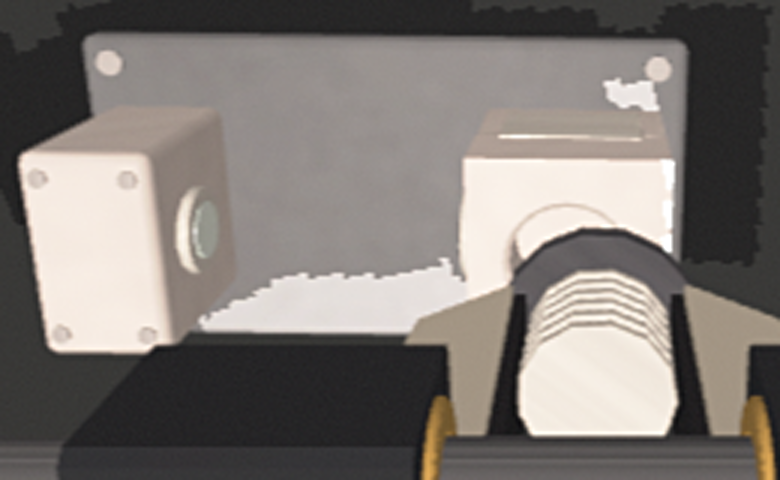

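```bash
sed -i 's/un(\[(90,28).*120,180,3)/un([(83,33),(687,40),(462,157),(674,157),(19,154),(151,154),(48,354),(171,352),(218,110)],120,180,3)/' fit2.py
python3 fit2.py | sed -n '/-----/,$p'
```

```text
-----
wrist [ 0.5419  0.1567 -0.2432]
[[-1.8, 0.6], [1.0, 0.1], [1.0, -0.3], [-0.2, 0.3], [-2.1, -0.7], [-0.9, -0.3], [-0.3, 0.7], [1.1, 1.8], [2.6, -2.2]]
all [ 0.5417  0.1561 -0.2435]
[[-1.3, -0.8], [0.3, -0.4], [-0.8, 0.9], [-1.4, 0.1], [-0.5, -0.5], [-0.8, 0.7], [-0.8, -0.7], [-1.0, -0.6], [-1.0, -2.0], [0.0, -2.2], [0.6, -2.0], [-0.1, -0.3], [0.1, 0.3], [-0.6, -0.5], [-0.6, -0.7], [-1.3, -0.7], [-0.5, -1.1], [0.3, -1.3], [-0.9, -0.8], [-0.0, -0.8], [-2.6, 0.6], [0.3, 0.2], [0.1, -0.3], [-1.2, 0.4], [-3.0, -0.7], [-1.8, -0.3], [-1.2, 0.7], [0.2, 1.8], [1.9, -2.2]]
12.5 45 c5 x 517.2 679.1 y 325.3 469.3
18 21 c5 x 497.1 700.4 y 234.7 419.7
18 16 c5 x 499.8 697.8 y 224.7 405.6
all socket [0.5557 0.2124 0.058 ]
hole c5 x 506.2 y 205.4
ts socket [0.5544 0.2104 0.058 ]
hole c5 x 496.2 y 202.0
```

```bash
python3 go.py .5555 .2132 .09
```

```text
t 5.4 p [0.5498 0.2218 0.1134] q [ 0.255  0.574  1.476 -0.002  1.099 -1.082] jaw 76.63 tilt x [-0.0069 -0.0033 -1.    ] F [ 0.1  0.5 -0. ] open 0.0246
world d [ 0.0057 -0.0086 -0.0234] tool shift [ 0.0233 -0.0069  0.0076]
```

Emit:
play_rows:
  moves:
    - [[0,-0.003,0.003,0,-0.6],[0.005,-0.003,0.003,0,-0.6],[0.008,-0.001,0.002,0,-0.6],[0.006,0,0,0,-0.6],[0,0,0,0,-0.6],[0,0,0,0,-0.6],[0,0,0,0,-0.6],[0,0,0,0,-0.6],[0,0,0,0,-0.6],[0,0,0,0,-0.6]]

```text
time: 6.4
tool_pos: [0.5548, 0.2161, 0.0921]
tool_rot: [-2.548, 1.562, -2.777]
contact_force: [0.5, -0.5, -0.5]
opening: 0.0243
```

```bash
python3 go.py .5555 .2132 .085;python3 - <<'E'
from h import *
im=robot.read_camera("wrist");cv2.imwrite(f"pics/wrist4.png",im[:,:,::-1])
cv2.imwrite("pics/c8.png",cv2.resize(im[180:340,120:380,::-1],None,fx=3,fy=3,interpolation=cv2.INTER_CUBIC))
im=robot.read_camera("scene");
cv2.imwrite("pics/c9.png",cv2.resize(im[170:310,220:350,::-1],None,fx=4,fy=4,interpolation=cv2.INTER_CUBIC))
E
python3 go.py
```

```text
t 6.4 p [0.5548 0.2161 0.0921] q [ 2.430e-01  6.040e-01  1.489e+00 -1.000e-03  1.058e+00 -1.099e+00] jaw 76.93 tilt x [-0.008  -0.0031 -1.    ] F [ 0.5 -0.5 -0.5] open 0.0243
world d [ 0.0007 -0.0029 -0.0071] tool shift [ 0.0071 -0.0026  0.0014]
t 6.5 p [0.5548 0.216  0.092 ] q [ 2.430e-01  6.040e-01  1.489e+00 -1.000e-03  1.057e+00 -1.099e+00] jaw 76.93 tilt x [-0.008  -0.0031 -1.    ] F [1.1 0.3 0. ] open 0.0246
```

View pics/c8.png

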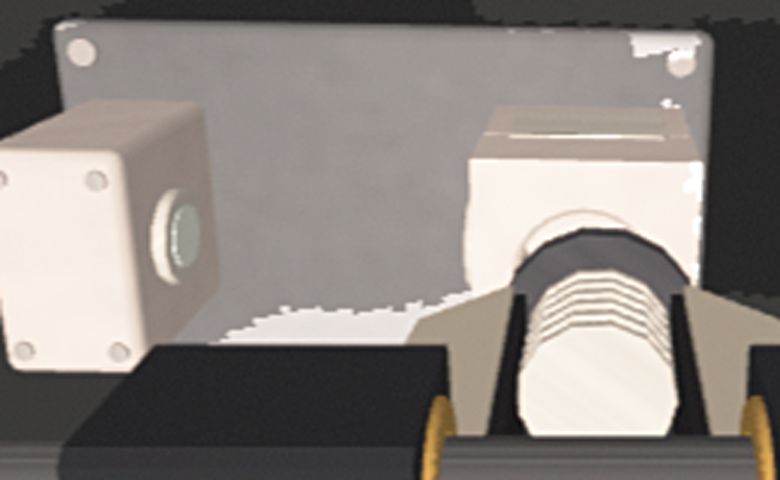

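View pics/c9.png

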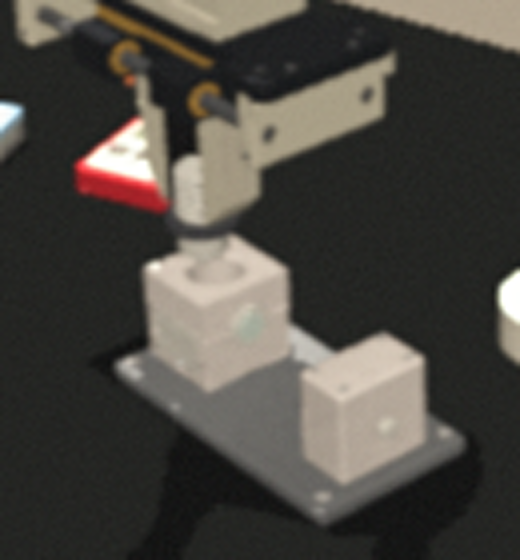

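```bash
cat > hole.py <<'E'
from h import *
cw=robot.get_calibration("wrist"); th=np.linspace(0,2*np.pi,361)
a=-.2435
for so in ([.5555,.2132],[.5565,.2132],[.5545,.2132]):
    q=(proj(cw,np.r_[so,.058]+np.c_[13.5*np.cos(th),13.5*np.sin(th),0*th]/1000)-[120,180])*3
    X=np.array([np.cos(a),np.sin(a)]);Y=np.array([-np.sin(a),np.cos(a)])
    c=[np.r_[np.array(so)+u*X+v*Y,.058] for u,v in ((-.025,-.023),(-.025,.023))]
    print(so,"hole x",q[:,0].min().round(1),"top",q[:,1].min().round(1),"corners",((proj(cw,c)-[120,180])*3).round(1).tolist())
E
python3 hole.py
```

```text
[0.5555, 0.2132] hole x 521.1 top 209.3 corners [[472.2, 152.9], [703.7, 156.3]]
[0.5565, 0.2132] hole x 522.3 top 213.8 corners [[473.6, 157.6], [704.7, 161.0]]
[0.5545, 0.2132] hole x 519.9 top 204.7 corners [[470.9, 148.2], [702.7, 151.6]]
```

Emit:
play_rows:
  moves:
    - [[0,-0.002,0.0015,0,-0.6],[0,0,0,0,-0.6],[0,0,0,0,-0.6],[0.003,0,0,0,-0.6],[0.003,0,0,0,-0.6],[0,0,0,0,-0.6],[0,0,0,0,-0.6],[0,0,0,0,-0.6],[0,0,0,0,-0.6],[0,0,0,0,-0.6]]

```text
time: 7.5
tool_pos: [0.5558, 0.2135, 0.0855]
tool_rot: [-2.549, 1.562, -2.777]
contact_force: [-0.2, -0.3, 0.1]
opening: 0.0249
```

```bash
python3 go.py .5558 .2132 .068
```

```text
t 7.5 p [0.5558 0.2135 0.0855] q [ 2.390e-01  6.120e-01  1.495e+00 -1.000e-03  1.043e+00 -1.103e+00] jaw 76.92 tilt x [-0.0081 -0.0031 -1.    ] F [-0.2 -0.3  0.1] open 0.0249
world d [-0.     -0.0003 -0.0175] tool shift [ 0.0175 -0.0002  0.0002]
```

Emit:
play_rows:
  moves:
    - [[0.002,0,0,0,-0.6],[0.002,0,0,0,-0.6],[0.002,0,0,0,-0.6],[0.002,0,0,0,-0.6],[0.001,0,0,0,-0.6],[0,0,0,0,-0.6],[0,0,0,0,-0.6],[0,0,0,0,-0.6],[0,0,0,0,-0.6],[0,0,0,0,-0.6]]

```text
time: 8.5
tool_pos: [0.5559, 0.2132, 0.0758]
tool_rot: [-2.493, 1.562, -2.721]
contact_force: [0.4, -0.8, -0.5]
opening: 0.0246
```

```bash
python3 go.py .5558 .2132 .068
```

```text
t 8.5 p [0.5559 0.2132 0.0758] q [ 0.238  0.623  1.504 -0.002  1.022 -1.103] jaw 76.93 tilt x [-0.0076 -0.0034 -1.    ] F [ 0.4 -0.8 -0.5] open 0.0246
world d [-0.0001  0.     -0.0078] tool shift [ 0.0078  0.     -0.0001]
```

Nose is 7 mm into the socket without force; going on down.

Emit:
play_rows:
  moves:
    - [[0.002,0,0,0,-0.6],[0.002,0,0,0,-0.6],[0.002,0,0,0,-0.6],[0.001,0,0,0,-0.6],[0,0,0,0,-0.6],[0,0,0,0,-0.6],[0,0,0,0,-0.6],[0,0,0,0,-0.6],[0,0,0,0,-0.6],[0,0,0,0,-0.6]]

```text
time: 9.5
tool_pos: [0.5559, 0.2132, 0.0682]
tool_rot: [-2.492, 1.562, -2.72]
contact_force: [0.5, -0.3, 0.3]
opening: 0.0247
```

```bash
python3 go.py .5558 .2132 .067
```

```text
t 9.5 p [0.5559 0.2132 0.0682] q [ 0.238  0.633  1.511 -0.002  1.006 -1.103] jaw 76.92 tilt x [-0.0076 -0.0034 -1.    ] F [ 0.5 -0.3  0.3] open 0.0247
world d [-0.0001  0.     -0.0012] tool shift [ 0.0012  0.     -0.0001]
```

Emit:
play_rows:
  moves:
    - [[0.001,0,0,0,-0.6],[0.0005,0,0,0,-0.6],[0,0,0,0,-0.6],[0,0,0,0,-0.6],[0,0,0,0,-0.6],[0,0,0,0,0.2],[0,0,0,0,0.2],[0,0,0,0,0.2],[0,0,0,0,0.2],[0,0,0,0,0.2]]

```text
time: 10.5
tool_pos: [0.5559, 0.2135, 0.0668]
tool_rot: [-2.531, 1.563, -2.759]
contact_force: [0.1, 0.6, -0.1]
opening: 0.0542
```

```bash
python3 go.py .5558 .2132 .15;python3 - <<'E'
from h import *
for n,b in (("wrist",(120,180,260,160,3)),("scene",(220,170,130,140,4))):
    im=robot.read_camera(n);x,y,w,h,f=b
    cv2.imwrite(f"pics/d_{n}.png",cv2.resize(im[y:y+h,x:x+w,::-1],None,fx=f,fy=f,interpolation=cv2.INTER_CUBIC))
E
```

```text
t 10.5 p [0.5559 0.2135 0.0668] q [ 2.390e-01  6.340e-01  1.512e+00 -1.000e-03  1.003e+00 -1.103e+00] jaw 76.93 tilt x [-0.0073 -0.0029 -1.    ] F [ 0.1  0.6 -0.1] open 0.0542
world d [-0.0001 -0.0003  0.0832] tool shift [-0.0832 -0.0007 -0.0006]
```

View pics/d_wrist.png

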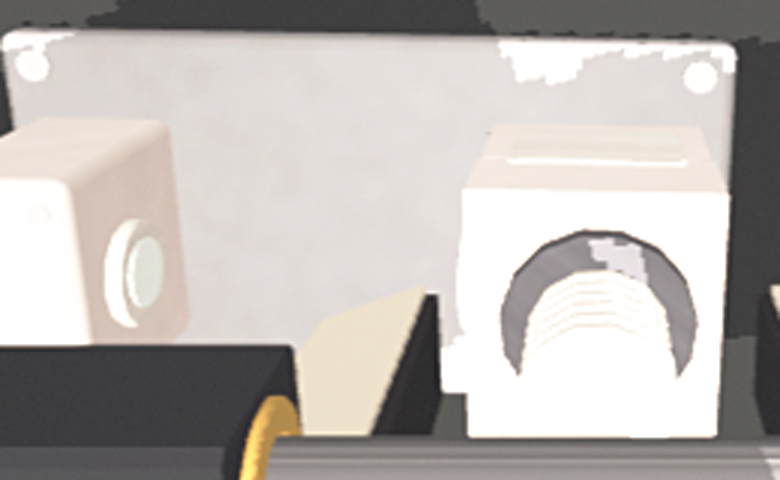

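View pics/d_scene.png

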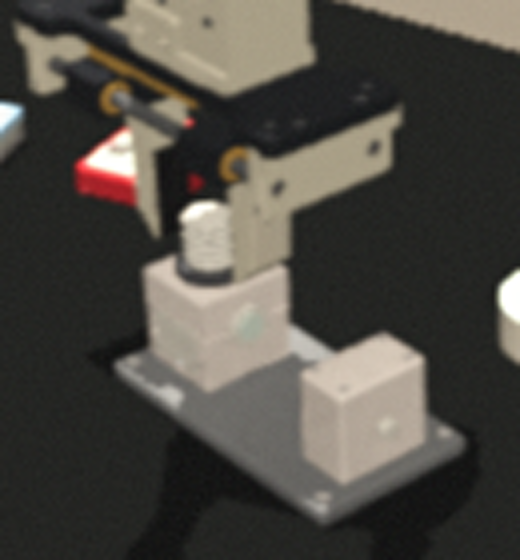

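Emit:
play_rows:
  moves:
    - [[-0.01,0,0,0,0.2],[-0.03,0,0,0,0.3],[-0.035,0,0,0,0.6],[-0.02,-0.02,0.003,0,0.6],[0,-0.045,0.008,0,0.6],[0,-0.045,0.008,0,0.6],[0,-0.045,0.008,0,0.6],[0,-0.045,0.008,0,0.6],[0,-0.045,0.008,0,0.6],[0,-0.02,0.005,0,0.6]]

```text
time: 11.6
tool_pos: [0.5451, -0.061, 0.1747]
tool_rot: [-0.764, 1.566, -0.984]
contact_force: [0.3, 0.5, -0.3]
opening: 0.0738
```

```bash
python3 go.py .535 -.131 .14 97.9
```

```text
t 11.6 p [ 0.5451 -0.061   0.1747] q [-0.249  0.429  1.541 -0.003  1.168 -1.599] jaw 77.39 tilt x [ 0.0026 -0.004  -1.    ] F [ 0.3  0.5 -0.3] open 0.0738
world d [-0.0101 -0.07   -0.0347] tool shift [ 0.0349 -0.0704  0.0053]
jaw world turn needed 20.51 -> tool-x turn -20.51 (before shift: shift given in unturned axes)
```

Emit:
play_rows:
  moves:
    - [[0,0,0,-6,0.6],[0,0,0,-6,0.6],[0,0,0,-6,0.6],[0,0,0,-2,0.6],[0,-0.015,-0.005,0,0.6],[0,-0.02,-0.005,0,0.6],[0,-0.015,-0.005,0,0.6],[0,-0.01,0,0,0.6],[0,0,0,0,0.6],[0,0,0,0,0.6]]

```text
time: 12.6
tool_pos: [0.5392, -0.1298, 0.1833]
tool_rot: [-0.665, 1.557, -0.529]
contact_force: [-0.4, 0.6, -0.6]
opening: 0.0731
```

```bash
python3 go.py .535 -.131 .14 97.9
python3 - <<'E'
from h import *
im=robot.read_camera("wrist");cv2.imwrite(f"pics/wrist5.png",im[:,:,::-1])
E
python3 go.py
```

```text
t 12.6 p [ 0.5392 -0.1298  0.1833] q [-3.730e-01  4.260e-01  1.521e+00 -2.000e-03  1.182e+00 -2.080e+00] jaw 97.83 tilt x [ 0.0116 -0.0068 -0.9999] F [-0.4  0.6 -0.6] open 0.0731
world d [-0.0042 -0.0012 -0.0433] tool shift [ 0.0432 -0.0003 -0.0048]
jaw world turn needed 0.07 -> tool-x turn -0.07 (before shift: shift given in unturned axes)
t 12.65 p [ 0.5393 -0.1297  0.1832] q [-3.730e-01  4.260e-01  1.521e+00 -2.000e-03  1.182e+00 -2.080e+00] jaw 97.85 tilt x [ 0.0116 -0.0069 -0.9999] F [-0.2 -0.7 -0.9] open 0.0732
```

View pics/wrist5.png

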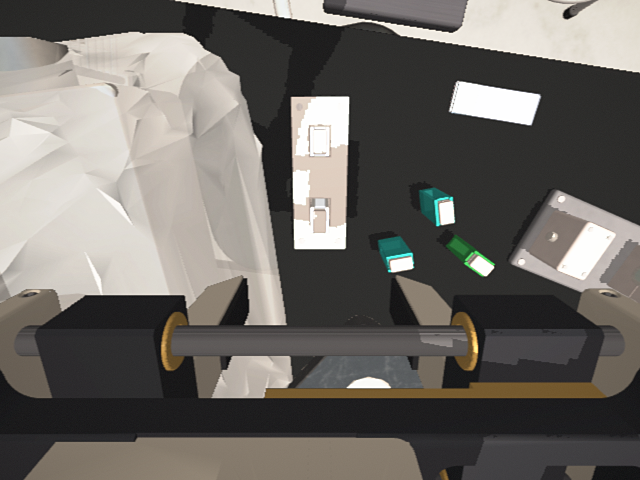

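Run:
```python
import cv2
w=cv2.imread("pics/wrist5.png")
cv2.imwrite("pics/c10.png",cv2.resize(w[85:260,270:370],None,fx=4,fy=4,interpolation=cv2.INTER_CUBIC)[:,:])
```

```text
(no output)
```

View pics/c10.png

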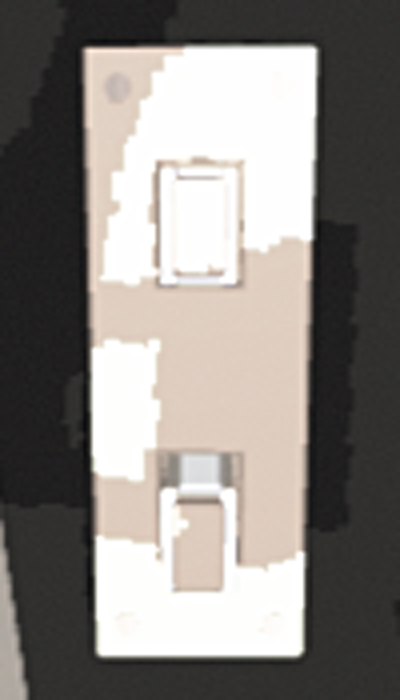

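```bash
cat > fit3.py <<'E'
from fit import *
print("-----")
cw=robot.get_calibration("wrist")
W=(cw,[(-70,-25,25),(-70,25,25),(70,25,25),(70,-25,25)],un([(83,45),(317,45),(305,657),(97,657)],270,85,4))
v=fit("wrist",[W],[.5,-.136,.14])
c,s=np.cos(v[2]),np.sin(v[2]);print("tall",v[0]+c*.033,v[1]+s*.033)
print("stopper",at(cw,un([(198,546)],270,85,4)[0],.061), "bodytop mid",at(cw,un([(199,540)],270,85,4)[0],.055))
E
python3 fit3.py | sed -n '/-----/,$p'
```

```text
-----
wrist [ 0.502  -0.136   0.1374]
[[0.5, 0.6], [-0.4, 0.4], [-0.9, -0.7], [0.9, -0.8]]
tall 0.5346735297384582 -0.13144195542769493
stopper [ 0.53401967 -0.13184554  0.061     ] bodytop mid [ 0.53427652 -0.13164305  0.055     ]
```

Emit:
play_rows:
  moves:
    - [[0.005,-0.001,-0.003,0,0.2],[0.015,-0.001,-0.002,0,0.2],[0.02,0,0,0,0.2],[0.02,0,0,0,0.2],[0.015,0,0,0,0.2],[0.01,0,0,0,0.2],[0.005,0,0,0,0.2],[0,0,0,0,0.2],[0,0,0,0,0.2],[0,0,0,0,0.2]]

```text
time: 13.65
tool_pos: [0.5356, -0.1288, 0.09]
tool_rot: [-0.615, 1.556, -0.472]
contact_force: [-0.4, -0.2, 0.4]
opening: 0.0551
```

```bash
python3 go.py .5345 -.1317 .03 97.9
```

```text
t 13.65 p [ 0.5356 -0.1288  0.09  ] q [-3.740e-01  5.260e-01  1.645e+00 -2.000e-03  9.560e-01 -2.087e+00] jaw 98.19 tilt x [ 0.0131 -0.0067 -0.9999] F [-0.4 -0.2  0.4] open 0.0551
world d [-0.0011 -0.0029 -0.06  ] tool shift [ 0.06   -0.0022 -0.0022]
jaw world turn needed -0.29 -> tool-x turn 0.29 (before shift: shift given in unturned axes)
```

Emit:
play_rows:
  moves:
    - [[0.005,-0.001,-0.001,0,0.2],[0.01,-0.001,-0.001,0,0.2],[0.01,0,0,0,0.2],[0.01,0,0,0,0.2],[0.008,0,0,0,0.2],[0.004,0,0,0,0.2],[0.002,0,0,0,0.2],[0,0,0,0,0.2],[0,0,0,0,0.2],[0,0,0,0,0.2]]

```text
time: 14.65
tool_pos: [0.535, -0.132, 0.0373]
tool_rot: [-0.606, 1.555, -0.464]
contact_force: [0.5, 0.1, 0.8]
opening: 0.055
```

```bash
python3 go.py .5345 -.1317 .03 97.9
```

```text
t 14.65 p [ 0.535  -0.132   0.0373] q [-3.800e-01  6.000e-01  1.690e+00 -2.000e-03  8.350e-01 -2.093e+00] jaw 98.17 tilt x [ 0.0145 -0.0073 -0.9999] F [0.5 0.1 0.8] open 0.055
world d [-0.0005  0.0003 -0.0073] tool shift [ 0.0072  0.0005 -0.0006]
jaw world turn needed -0.27 -> tool-x turn 0.27 (before shift: shift given in unturned axes)
```

Emit:
play_rows:
  moves:
    - [[0.003,0,0,0.2,0.2],[0.003,0,0,0,0.2],[0,0,0,0,0.2],[0,0,0,0,0.2],[0,0,0,0,0.2],[0,0,0,0,0.2],[0,0,0,0,0.2],[0,0,0,0,0.2],[0,0,0,0,0.2],[0,0,0,0,0.2]]

```text
time: 15.65
tool_pos: [0.5357, -0.1323, 0.0317]
tool_rot: [-0.593, 1.553, -0.455]
contact_force: [0.5, -0.3, -0.1]
opening: 0.0551
```

```bash
python3 go.py .5345 -.1317 .03 97.9
python3 - <<'E'
from h import *
im=robot.read_camera("wrist");cv2.imwrite(f"pics/wrist6.png",im[:,:,::-1])
E
```

```text
t 15.65 p [ 0.5357 -0.1323  0.0317] q [-3.800e-01  6.090e-01  1.694e+00 -2.000e-03  8.200e-01 -2.089e+00] jaw 97.95 tilt x [ 0.0164 -0.008  -0.9998] F [ 0.5 -0.3 -0.1] open 0.0551
world d [-0.0012  0.0006 -0.0017] tool shift [ 0.0017  0.0008 -0.0011]
jaw world turn needed -0.05 -> tool-x turn 0.05 (before shift: shift given in unturned axes)
```

View pics/wrist6.png

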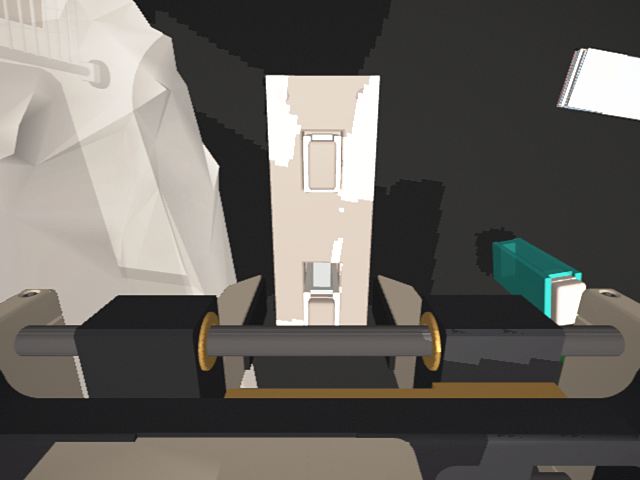

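Emit:
play_rows:
  moves:
    - [[0.0025,0.0005,-0.001,0,0.2],[0,0,0,0,0.2],[0,0,0,0,0.2],[0,0,0,0,-0.75],[0,0,0,0,-0.75],[0,0,0,0,-0.75],[0,0,0,0,-0.75],[0,0,0,0,-0.75],[0,0,0,0,-0.75],[0,0,0,0,-0.75]]
  grip_force: 15

```text
time: 16.7
tool_pos: [0.5346, -0.1319, 0.029]
tool_rot: [-0.593, 1.553, -0.454]
contact_force: [-0.3, -0.1, 0.7]
opening: 0.016
```

```bash
python3 go.py .5345 -.1317 .03 97.9
```

```text
t 16.7 p [ 0.5346 -0.1319  0.029 ] q [-3.800e-01  6.120e-01  1.699e+00 -2.000e-03  8.130e-01 -2.089e+00] jaw 97.96 tilt x [ 0.0163 -0.008  -0.9998] F [-0.3 -0.1  0.7] open 0.016
world d [-0.0001  0.0002  0.001 ] tool shift [-0.001   0.0002 -0.0001]
jaw world turn needed -0.06 -> tool-x turn 0.06 (before shift: shift given in unturned axes)
```

Emit:
play_rows:
  moves:
    - [[-0.004,0,0,0,-0.75],[-0.008,0,0,0,-0.75],[-0.012,0,0,0,-0.75],[-0.015,0,0,0,-0.75],[-0.02,0,0,0,-0.75],[-0.02,0,0,0,-0.75],[-0.02,0,0,0,-0.75],[-0.015,0,0,0,-0.75],[-0.005,0,0,0,-0.75],[0,0,0,0,-0.75]]
  grip_force: 20

```text
time: 17.7
tool_pos: [0.5328, -0.131, 0.1603]
tool_rot: [-0.581, 1.547, -0.442]
contact_force: [0.8, -0.0, -0.4]
opening: 0.016
```

```bash
python3 go.py .5418 .1569 .16 166.05
python3 - <<'E'
from h import *
for n,b in (("scene",(330,130,150,150,4)),):
    im=robot.read_camera(n);cv2.imwrite("pics/scene7.png",im[:,:,::-1])
E
```

```text
t 17.7 p [ 0.5328 -0.131   0.1603] q [-3.800e-01  4.330e-01  1.578e+00 -2.000e-03  1.107e+00 -2.089e+00] jaw 97.96 tilt x [ 0.0211 -0.01   -0.9997] F [ 0.8 -0.  -0.4] open 0.016
world d [ 0.009   0.2879 -0.0003] tool shift [-0.0024  0.2838  0.0488]
jaw world turn needed 68.09 -> tool-x turn -68.09 (before shift: shift given in unturned axes)
```

View pics/scene7.png

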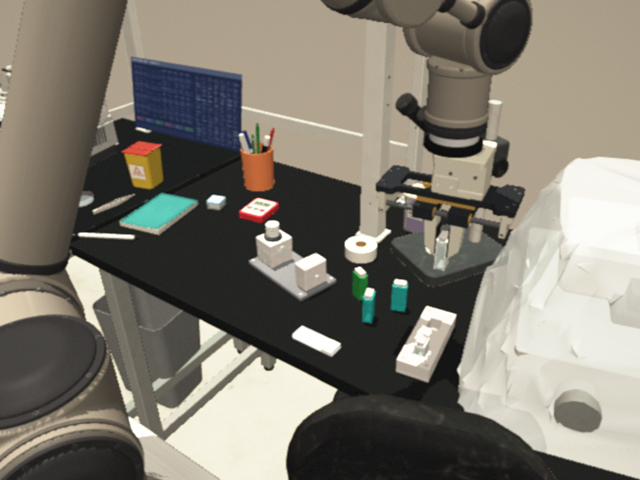

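Emit:
play_rows:
  moves:
    - [[0,0.015,0.002,0,-0.75],[0,0.03,0.005,0,-0.75],[0,0.035,0.006,0,-0.75],[0,0.035,0.006,0,-0.75],[0,0.035,0.006,0,-0.75],[0,0.035,0.006,0,-0.75],[0,0.035,0.006,0,-0.75],[0,0.03,0.005,0,-0.75],[0,0.015,0.003,0,-0.75],[0,0.005,0,0,-0.75]]

```text
time: 18.75
tool_pos: [0.5321, 0.1609, 0.1476]
tool_rot: [-1.468, 1.564, -1.33]
contact_force: [-1.3, -0.6, -0.4]
opening: 0.0159
```

Emit:
play_rows:
  moves:
    - [[0,0,0,-3,-0.75],[0,0,0,-7,-0.75],[0,0,0,-8,-0.75],[0,0,0,-8,-0.75],[0,0,0,-8,-0.75],[0,0,0,-8,-0.75],[0,0,0,-8,-0.75],[0,0,0,-7,-0.75],[0,0,0,-5,-0.75],[0,0,0,0,-0.75]]

```text
time: 19.75
tool_pos: [0.5236, 0.1607, 0.1399]
tool_rot: [2.441, 1.552, -2.579]
contact_force: [0.4, -0.5, -0.5]
opening: 0.0158
```

```bash
python3 go.py .5418 .1569 .12 166.05
```

```text
t 19.75 p [0.5236 0.1607 0.1399] q [ 0.162  0.476  1.569 -0.008  1.114 -2.668] jaw 162.36 tilt x [-0.0162 -0.0102 -0.9998] F [ 0.4 -0.5 -0.5] open 0.0158
world d [ 0.0182 -0.0038 -0.0199] tool shift [ 0.0197 -0.0187  0.0021]
jaw world turn needed 3.69 -> tool-x turn -3.69 (before shift: shift given in unturned axes)
```

Emit:
play_rows:
  moves:
    - [[0,-0.005,0,-1.7,-0.75],[0,-0.007,0.001,-1.7,-0.75],[0,-0.005,0.001,0,-0.75],[0,0,0,0,-0.75],[0,0,0,0,-0.75],[0,0,0,0,-0.75],[0,0,0,0,-0.75],[0,0,0,0,-0.75],[0,0,0,0,-0.75],[0,0,0,0,-0.75]]

```text
time: 20.75
tool_pos: [0.5379, 0.1572, 0.1376]
tool_rot: [2.298, 1.546, -2.676]
contact_force: [0.9, -0.6, 0.2]
opening: 0.0159
```

```bash
python3 go.py .5418 .1569 .10 166.05
python3 - <<'E'
from h import *
for n in ("wrist","top","scene"):
    im=robot.read_camera(n);cv2.imwrite(f"pics/{n}8.png",im[:,:,::-1])
E
python3 go.py
```

```text
t 20.75 p [0.5379 0.1572 0.1376] q [ 0.152  0.503  1.53  -0.008  1.132 -2.725] jaw 165.02 tilt x [-0.022  -0.0111 -0.9997] F [ 0.9 -0.6  0.2] open 0.0159
world d [ 0.0039 -0.0003 -0.0376] tool shift [ 0.0375 -0.0046  0.0013]
jaw world turn needed 1.03 -> tool-x turn -1.03 (before shift: shift given in unturned axes)
t 20.9 p [0.538  0.1572 0.1376] q [ 0.152  0.503  1.53  -0.008  1.132 -2.725] jaw 165.02 tilt x [-0.022  -0.0111 -0.9997] F [-0.5  0.   0.1] open 0.0159
```

View pics/wrist8.png

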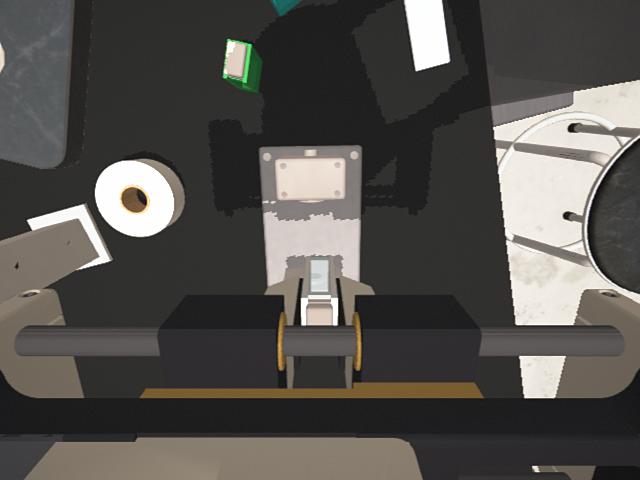

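Emit:
play_rows:
  moves:
    - [[0,-0.002,0.001,-0.9,-0.75],[0.005,-0.002,0,0,-0.75],[0.01,0,0,0,-0.75],[0.01,0,0,0,-0.75],[0.008,0,0,0,-0.75],[0.003,0,0,0,-0.75],[0,0,0,0,-0.75],[0,0,0,0,-0.75],[0,0,0,0,-0.75],[0,0,0,0,-0.75]]

```text
time: 21.9
tool_pos: [0.5412, 0.1566, 0.0974]
tool_rot: [2.262, 1.545, -2.695]
contact_force: [-0.2, -0.3, -0.2]
opening: 0.0157
```

```bash
python3 go.py .5418 .1569 .047 166.05
python3 - <<'E'
from h import *
for n in ("wrist",):
    im=robot.read_camera(n);cv2.imwrite(f"pics/{n}9.png",cv2.resize(im[120:340,220:420,::-1],None,fx=3,fy=3)[:600])
E
```

```text
t 21.9 p [0.5412 0.1566 0.0974] q [ 0.15   0.555  1.564 -0.009  1.047 -2.743] jaw 165.99 tilt x [-0.0237 -0.0113 -0.9997] F [-0.2 -0.3 -0.2] open 0.0157
world d [ 0.0006  0.0003 -0.0504] tool shift [ 0.0503 -0.0015  0.0013]
jaw world turn needed 0.06 -> tool-x turn -0.06 (before shift: shift given in unturned axes)
```

View pics/wrist9.png

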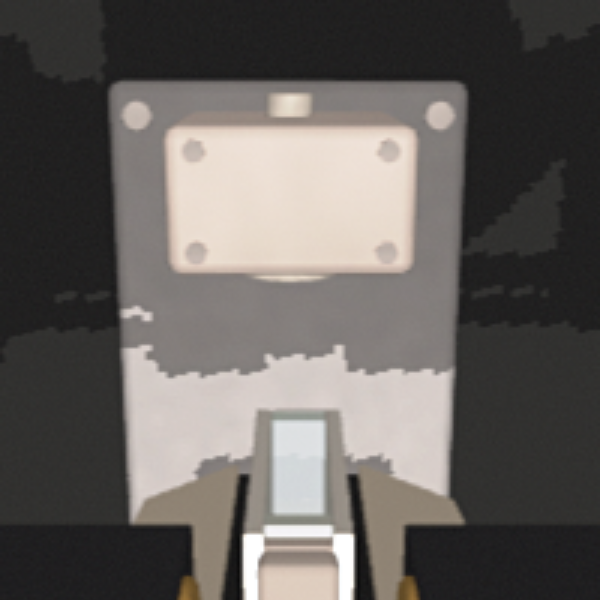

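Emit:
play_rows:
  moves:
    - [[0.003,-0.001,0.001,0,-0.75],[0.007,-0.0005,0,0,-0.75],[0.009,0,0,0,-0.75],[0.009,0,0,0,-0.75],[0.008,0,0,0,-0.75],[0.005,0,0,0,-0.75],[0.002,0,0,0,-0.75],[0,0,0,0,-0.75],[0,0,0,0,-0.75],[0,0,0,0,-0.75]]

```text
time: 22.95
tool_pos: [0.5418, 0.1567, 0.0502]
tool_rot: [2.258, 1.544, -2.699]
contact_force: [0.3, 0.1, -0.6]
opening: 0.0155
```

```bash
python3 go.py .5418 .1569 .047 166.05
```

```text
t 22.95 p [0.5418 0.1567 0.0502] q [ 0.15   0.619  1.603 -0.009  0.945 -2.742] jaw 165.99 tilt x [-0.024  -0.0114 -0.9996] F [ 0.3  0.1 -0.6] open 0.0155
world d [-0.      0.0002 -0.0032] tool shift [0.0032 0.     0.0002]
jaw world turn needed 0.06 -> tool-x turn -0.06 (before shift: shift given in unturned axes)
```

Emit:
play_rows:
  moves:
    - [[0.0015,0,0,0,-0.75],[0.001,0,0,0,-0.75],[0,0,0,0,-0.75],[0,0,0,0,-0.75],[0,0,0,0,-0.75],[0,0,0,0,-0.75],[0,0,0,0,-0.75],[0,0,0,0,-0.75],[0,0,0,0,-0.75],[0,0,0,0,-0.75]]

```text
time: 23.95
tool_pos: [0.5424, 0.1568, 0.0485]
tool_rot: [2.283, 1.546, -2.673]
contact_force: [0.5, -0.6, -0.8]
opening: 0.0157
```

```bash
python3 go.py .5418 .1569 .047 166.05
python3 - <<'E'
from h import *
for n,b in (("wrist",(220,120,200,200,3)),("scene",(220,190,140,130,4.5)),("top",(240,200,130,110,4))):
    im=robot.read_camera(n);x,y,w,h,f=b
    if n!="wrist": cv2.imwrite(f"pics/{n}_fin.png",im[:,:,::-1])
    cv2.imwrite(f"pics/e_{n}.png",cv2.resize(im[y:y+h,x:x+w,::-1],None,fx=f,fy=f,interpolation=cv2.INTER_CUBIC))
E
python3 go.py
```

```text
t 23.95 p [0.5424 0.1568 0.0485] q [ 0.15   0.621  1.605 -0.01   0.939 -2.742] jaw 166.0 tilt x [-0.0219 -0.0111 -0.9997] F [ 0.5 -0.6 -0.8] open 0.0157
world d [-0.0006  0.0001 -0.0015] tool shift [ 0.0015  0.0006 -0.0001]
jaw world turn needed 0.05 -> tool-x turn -0.05 (before shift: shift given in unturned axes)
t 24.1 p [0.5424 0.1568 0.0485] q [ 0.15   0.621  1.605 -0.01   0.939 -2.742] jaw 166.0 tilt x [-0.022  -0.0111 -0.9997] F [-0.4 -0.1 -0.9] open 0.0157
```

View pics/e_wrist.png

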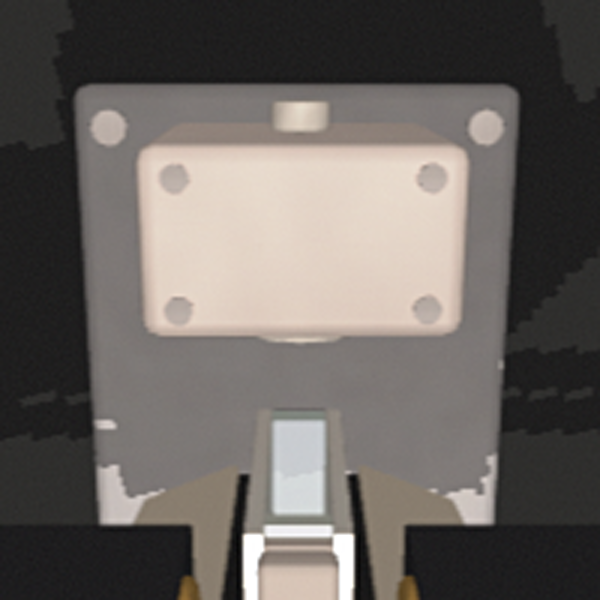

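View pics/e_scene.png

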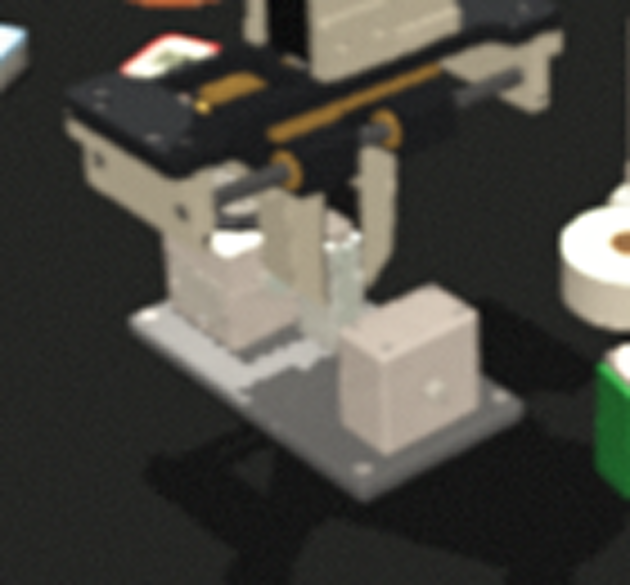

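View pics/scene_fin.png

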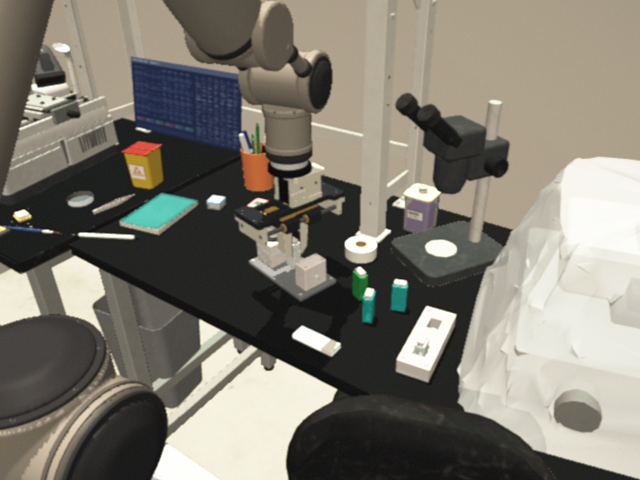

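```bash
python3 -c "
from cell import robot
s=robot.observe();print(abs(s['qvel']).max(),s['opening'],s['time'])
print(robot.hand_in())"
```

```text
0.00216600717244137 0.015694807956764263 24.1
the job is handed in; nothing more can be done
None
```

I seated the LED module in the lamp head's socket and released it. I then lifted the tall cuvette out of the rack by its frosted sides. I handed the job in at 24.1 s, still holding the cuvette between the two heads; no verdict was reported.

**LED module:** the wrist and scene pictures taken just after release show the flange flush on the lamp head and the heat sink up. The fingers were then open to 54 mm.

**Cuvette position:**

| Check | Result | Limit |
|---|---|---|
| Sideways from the beam | about 0.5 mm by arm pose and wrist picture | 5 mm |
| Along the beam | estimated within about 1 mm | 12 mm |
| Height | about 1.5 mm high (tool at 48.5 mm, foot about 24.5 mm) | 8 mm |
| Alignment with the beam | within 0.01 rad | 0.15 rad |
| Tool tilt | about 0.025 rad (cuvette's own tilt not measured) | 0.12 rad |

The grip opening stayed at 16 mm, joint speeds were about 0.002 rad/s, and no external force above about 1 N showed.

**Bystanders:** the label roll, slides and short cuvette look unmoved in the last scene picture. The timer was partly hidden behind the gripper, but nothing went near it. I compared these by eye only.

**Disagreement:** the fixed cameras put the photometer about 3 mm from where the wrist camera did. I used the wrist-camera estimate, and the module went into the socket without any noticeable force.

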